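# Load the press rack with ink jars in reverse order

## Robot

A 6-joint arm with a two-finger parallel gripper is mounted at the origin on the work surface. World frame = base frame: x ahead of the robot, y to its left, z up, the work surface at z = 0. Lengths are in mm, angles in rad, forces in N, time in s.
With the tool pointing down it reaches from about 375 to 750 mm from the base axis. Payload 9 kg.
Tool frame: the origin (TCP) lies midway between the tips of the shut fingers; the grasp point (between the pads) lies env.tcp_to_grasp behind it (env.tcp_to_grasp is the distance from the TCP to the grasp point, in mm); z points along the fingers, y is the line along which they close (so a half turn about z gives the same grasp; the last joint's range is limited). The gripper opens to 85 mm and grips with 20 to 120 N. Pads are 22 mm wide; open, the fingers measure 114 mm over their backs; the gripper's body (76 mm by 85 mm) begins 54 mm behind the grasp point. The pads swing forward as they close: fully open they stand 13 mm farther back than shut.
Start: joints at [1.111, 0.104, 0.097, 1.564, 0, 1.353], TCP at [143.673, 582.576, 231.331] pointing down, gripper open.
Joint ranges: [-2.99, 2.99], [-0.84, 1.86], [-1.1, 1.16], [-1.84, 2.11], [-1.51, 1.56], [-3.14, 3.14]. Speed limits (rad/s): [2.22, 2.22, 2.57, 3.14, 3.14, 3.14].

## Interface

Orientations are given as [roll, pitch, yaw] about the fixed x, y, z axes, in that order (R = Rz(yaw) Ry(pitch) Rx(roll)).
In Python, from bench import env gives the robot as it stands.
- The arm moves only by the tool arm_command, never from a script. Its argument "commands" is text: rows parted by semicolons, each of 5 numbers parted by spaces: the shift along the world's x, y, z in mm, then the turn about the world's z in degrees, then the opening, from 0 (shut) to 1 (fully open). A call has 1 to 20 rows; each row shifts and turns the commanded pose from where the row before left it; what a row does not reach is not made up. A row lasts 1/8 s, in which the tool goes at most 62.5 mm and 10.7 degrees, less where a joint would pass 70% of its speed; a pose out of reach is approached as far as the arm can. A call is refused whole if a number of a shift passes 62.5 or a number of a turn 10.7, either way. A call with a gripper value outside its range is refused whole. The fingers move at their own pace and stop on an object; "newtons" is the grip in N (left out, the last holds). Time passes only in rows, so rows that do not move let the fingers close. It gives the time, the measured TCP pose, the force, the opening and the grip force at its end, in the units of the state.
- env.get_state(): the state, without advancing time (a new reading comes with each control period).
- env.read_camera(name): name is "side" or "top"; returns a dict with "pixels" (480x640x3 uint8, red, green, blue), "depth" (480x640 float32, mm along the optical axis (not along the pixel's ray), 0 where there is no reading), "camera_matrix" (3x3 intrinsics, pixels), "R" (3x3) and "t" (3): a world point X has camera coordinates R X + t. Camera axes: x right, y down, z forward; pixel columns grow to the right and rows downward; lengths in mm; the calibration is good to about 2 mm. A picture is of the moment at which its call begins.
- env.job_done(): hands the job in; it is judged then, once.
Trained networks look in the newest picture that a camera, given by its name, has taken for a name from the list of things; names that differ only in an ending like _2 or _b are one class to them, and where a whole thing is asked for, a point or a joint stands for the part that bears it (a point fixed in the world has none). Each returns a list of dicts, best first, with "conf" (0 to 1); they miss things now and then, are a little off and sometimes report something else, mostly with a low value. They report only what shows in the picture. A call takes as long as a camera call. They do not tell look-alikes from the thing itself.
- env.spot_in(camera, name): "position" ([x, y, z] in mm, in world coordinates, good to about 4 mm: the middle of the surface that is visible of it).
- env.silhouettes(camera, name): "pixels" (480x640 bool, what is visible of it).
The state is a dict: "time": time; "joints": joint angles; "qvel": joint speeds; "tau": joint torques, N m; "position": TCP position; "eef_rot": TCP orientation; "ft_force": force on the tool from outside, world axes, zero at the start; "ft_torque": the same for the moment, N m; "grip_width": finger opening in mm; "grip_force": force on a finger pad.
Only numpy, scipy, OpenCV 4.12 (cv2) and the standard library are available. Lean on these libraries where they do the work, as an engineer would, in place of code of your own. Each camera call takes 0.05 s, during which the arm holds its last target. There are 200 camera calls.

## Task

The next job is printed on the back of clear sheet, so the colours go on in reverse: move the four ink jars from the wooden storage rack into the wells of the white press rack, end for end. The jar that stood next to the storage rack's red end block goes into the well farthest from the press rack's red end block, the second one into the second farthest, and so on, until the last stands next to the red block. Keep the jars upright at all times and leave each one standing flat in its own well.

Things in the scene. Friction and masses are not known exactly. Their poses are not given: they have to be found in the camera images.
- storage_rack: Fixed wooden rack, a board 80 x 302 x 15 mm, long along its y. Origin: centre of its underside, on the table; z up; +y (robot's left) points to its red end block (80 x 24 x 35 mm, beyond the board). Places centred at y = +111, +37, -37, -111 mm, x = 0, parted by 6 mm partitions, tops 35 mm above the table; no front or back wall. Place, side and yaw (within 0.35 rad) vary.
- press_rack: Fixed white rack, 80 x 302 mm, long along its y, with four empty wells. Origin: centre of its underside, on the table; z up; +y (robot's left) points to its red end block (80 x 24 x 35 mm, beyond it). Wells 68 x 68 mm inside, centres at y = +111, +37, -37, -111 mm, x = 0; walls 6 mm thick, tops 30 mm and floors 8 mm above the table. Place, side and yaw (within 0.35 rad) vary.
- jar_cyan: Loose closed ink jar, cyan blue body and cap with a white band: 84 mm high, straight body 44 mm in diameter from the base to 62 mm up, then a short neck and a 42 mm cap; about 0.16 kg. Origin: centre of its base; z along its axis, up. Starts upright on the plate of its own colour in the storage rack.
- jar_magenta: Loose closed ink jar, magenta pink-red body and cap with a white band: 84 mm high, straight body 44 mm in diameter from the base to 62 mm up, then a short neck and a 42 mm cap; about 0.16 kg. Origin: centre of its base; z along its axis, up. Starts upright on the plate of its own colour in the storage rack.
- jar_yellow: Loose closed ink jar, yellow body and cap with a white band: 84 mm high, straight body 44 mm in diameter from the base to 62 mm up, then a short neck and a 42 mm cap; about 0.16 kg. Origin: centre of its base; z along its axis, up. Starts upright on the plate of its own colour in the storage rack.
- jar_black: Loose closed ink jar, black body and cap with a white band: 84 mm high, straight body 44 mm in diameter from the base to 62 mm up, then a short neck and a 42 mm cap; about 0.16 kg. Origin: centre of its base; z along its axis, up. Starts upright on the plate of its own colour in the storage rack.
- plate_cyan: Cyan blue square drip plate, 64 x 64 x 4 mm, fixed in one of the four places of the storage rack, its top 19 mm above the table; origin: centre of its underside, axes parallel to the rack's. It stays, so it shows which place the cyan jar stood in. The colours' order along the rack varies.
- plate_magenta: Magenta pink-red square drip plate, 64 x 64 x 4 mm, fixed in one of the four places of the storage rack, its top 19 mm above the table; origin: centre of its underside, axes parallel to the rack's. It stays, so it shows which place the magenta jar stood in. The colours' order along the rack varies.
- plate_yellow: Yellow square drip plate, 64 x 64 x 4 mm, fixed in one of the four places of the storage rack, its top 19 mm above the table; origin: centre of its underside, axes parallel to the rack's. It stays, so it shows which place the yellow jar stood in. The colours' order along the rack varies.
- plate_black: Black square drip plate, 64 x 64 x 4 mm, fixed in one of the four places of the storage rack, its top 19 mm above the table; origin: centre of its underside, axes parallel to the rack's. It stays, so it shows which place the black jar stood in. The colours' order along the rack varies.
Not all that is in view belongs to the job. Of the things shaped like the jar_magenta, the pink one is meant.

How it is judged:
By the outcome, as a careful person would: the job done as asked, in the order asked, and still so for the second after the job is handed in, with the robot touching nothing.
It also fails if it takes over 109 s, if anything falls off the work surface, if the arm or the gripper's body presses on something with over 40 N, if the wrist force passes 120 N, or if a joint passes its speed limit or range.

## Working session

There is one attempt and no reset: what is moved stays moved. The work goes in short steps, Python scripts to look and compute and a tool call to move; the robot and the scene stay as the last step left them, time stands still between calls to the robot, and variables do not carry over. Pictures are saved under pics/ and viewed, at most 14 in all, crops included, and the job is handed in when it is done.

Besides the shell and the picture viewer there is one more tool, called after "Emit:" as name(argument=value, ...), one argument or row to a line, values as JSON. arm_command: Moves the arm, as the interface text tells. Its arguments: {"type":"object","properties":{"commands":{"type":"string"},"newtons":{"type":"number"}},"required":["commands"]}

```bash
mkdir -p pics; ls
python3 - <<'E'
from bench import env
import cv2
for c in("top","side"):
    r=env.read_camera(c); cv2.imwrite(f"pics/{c}0.png",r["pixels"][:,:,::-1])
    print(c,r["R"],r["t"],r["camera_matrix"])
    for n in["storage_rack","press_rack","jar_cyan","jar_magenta","jar_yellow","jar_black","plate_cyan","plate_magenta","plate_yellow","plate_black"]:
        print(n,[( [round(float(v)) for v in d["position"]],round(d["conf"],2)) for d in env.spot_in(c,n)])
print(env.tcp_to_grasp,env.get_state())
E
```

```text
pics
top [[-0.00920317 -0.9999118  -0.00957517]
 [-0.99618606  0.00999893 -0.08667964]
 [ 0.08676774  0.00874093 -0.99619022]] [  20.23478029  537.50735843 1087.3041487 ] [[576.60270408   0.         317.3129175 ]
 [  0.         576.60270408 238.75749041]
 [  0.           0.           1.        ]]
storage_rack [([553, -177, 25], 0.61), ([556, -245, 19], 0.28)]
press_rack [([573, 209, 6], 0.71)]
jar_cyan [([580, -114, 102], 0.82)]
jar_magenta [([420, -55, 84], 0.71), ([664, -99, 84], 0.67), ([565, -184, 100], 0.65)]
jar_yellow [([559, -253, 101], 0.56)]
jar_black [([561, -322, 99], 0.66)]
plate_cyan [([560, -99, 20], 0.94)]
plate_magenta [([550, -172, 19], 0.73)]
plate_yellow [([552, -243, 14], 0.68)]
plate_black [([543, -314, 17], 0.89)]
side [[-0.95013831 -0.31129966  0.01815816]
 [-0.22021687  0.62863159 -0.74587321]
 [ 0.22077529 -0.71268144 -0.66584039]] [512.33893081 156.92347647 990.71819637] [[474.17905797   0.         325.38759572]
 [  0.         474.17905797 240.82034964]
 [  0.           0.           1.        ]]
storage_rack [([548, -79, 22], 0.96)]
press_rack [([566, 233, 
[... 373 characters left out ...]
te_black []
18.700000000000003 {'time': 1.1, 'joints': array([1.11135692e+00, 1.04097533e-01, 9.73069110e-02, 1.56392823e+00,
       2.32123671e-05, 1.35310453e+00]), 'qvel': array([ 0.00038524, -0.00106116, -0.00162731, -0.00142348,  0.00193875,
        0.0001049 ]), 'tau': array([ 1.60904427e-03, -5.56764793e+01,  5.03776574e+01,  8.24804265e-04,
       -2.41766447e-04,  2.01316203e-05]), 'position': array([143.62916799, 582.57872786, 231.33593699]), 'eef_rot': array([ 3.14151200e+00, -5.93238884e-06,  2.89984505e+00]), 'ft_force': array([-0.52748123, -0.54970885, -0.12957818]), 'ft_torque': array([ 0.02919435, -0.03086058,  0.02772071]), 'grip_force': 0.0, 'grip_width': 84.99182429898741}
```

View pics/top0.png

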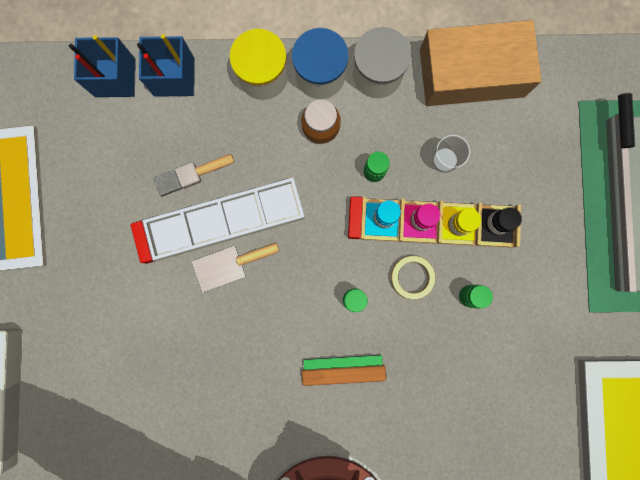

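View pics/side0.png

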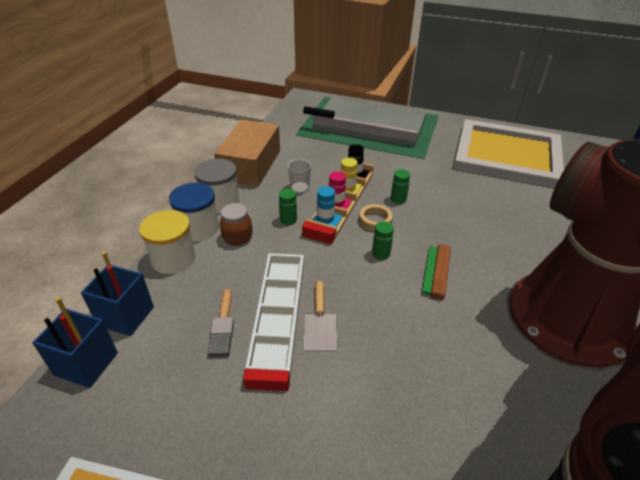

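Seen from above, the storage rack's red block is at (356,217), with the jars in the order cyan, magenta, yellow, black going right. The press rack's red block is at (142,241) and its farthest well at (281,203). The green jars at (376,166), (355,300) and (479,296) are look-alikes and not part of the job.

```bash
cat > h.py <<'E'
from bench import env
import numpy as np, cv2
def cloud(c):
    r=env.read_camera(c); d=r["depth"].astype(float); K=r["camera_matrix"]
    v,u=np.indices(d.shape); P=np.stack([(u-K[0,2])/K[0,0]*d,(v-K[1,2])/K[1,1]*d,d],-1)
    X=(P-r["t"])@r["R"]; X[d==0]=np.nan
    return r,X
def rect(p): return cv2.minAreaRect(p.astype(np.float32))
E
python3 - <<'E'
from h import *
np.set_printoptions(precision=1,suppress=True)
for c in("top","side"):
    r,X=cloud(c); hsv=cv2.cvtColor(r["pixels"],cv2.COLOR_RGB2HSV); x,y,z=X[...,0],X[...,1],X[...,2]
    print(c,"table z",np.nanmedian(z[(abs(x-450)<40)&(abs(y-100)<60)]))
    reg=(abs(x-575)<110)&(abs(y-215)<200)
    red=((hsv[...,0]<6)|(hsv[...,0]>174))&(hsv[...,1]>180)&(hsv[...,2]>80)
    wh=(z>24)&(z<42)&reg&(y>30)
    w=wh.astype(np.uint8); n,l,s,ct=cv2.connectedComponentsWithStats(w); k=1+np.argmax(s[1:,4]); m=l==k
    print("press all",rect(X[m][:,:2]),m.sum(),np.median(z[m&~red]),np.median(z[m&red])); 
    print(" nonred",rect(X[m&~red][:,:2])," red",rect(X[m&red][:,:2]))
    # floors
    fl=((z>4)&(z<13)&reg).astype(np.uint8); fl=cv2.erode(fl,np.ones((3,3),np.uint8)); n,l,s,ct=cv2.connectedComponentsWithStats(fl)
    for i in range(1,n):
        if s[i,4]>200: p=X[l==i]; print(" floor",rect(p[:,:2]),np.median(p[:,2]))
    rs=(abs(x-555)<70)&(y>-370)&(y<-20)
    m=rs&(z>8)&(z<42); print("stor",rect(X[m][:,:2])); m=m&red&(z>28); print(" red",rect(X[m][:,:2]),m.sum())
    for yy,nm in((-107,'c'),(-178,'m'),(-248,'y'),(-320,'k')):
        m=(abs(x-565)<40)&(abs(y-yy)<34)&(z>97)&(z<112); p=X[m]
        print(nm,m.sum(),cv2.minEnclosingCircle(p[:,:2].astype(np.float32)),p.mean(0),np.median(p[:,2]))
E
```

```text
top table z -0.5102502121677271
press all ((575.6605224609375, 208.28057861328125), (81.37403106689453, 327.2330322265625), 15.525872230529785) 2241 29.474128953712317 34.35221614822018
 nonred ((575.6605224609375, 208.28057861328125), (81.37403106689453, 327.2330322265625), 15.525872230529785)  red ((534.8336181640625, 353.0053405761719), (78.36414337158203, 22.783510208129883), 15.638813018798828)
 floor ((610.6068725585938, 89.81834411621094), (61.814640045166016, 62.97050094604492), 15.520824432373047) 7.782505247907825
 floor ((590.6651000976562, 162.03323364257812), (61.689369201660156, 62.00874710083008), 15.857420921325684) 7.682942054427793
 floor ((570.8451538085938, 234.3937225341797), (61.252201080322266, 62.196327209472656), 15.806853294372559) 7.786937383949455
 floor ((550.9456787109375, 306.5261535644531), (61.26055908203125, 60.71114730834961), 15.229846954345703) 7.927068702621485
stor ((545.4957885742188, -207.36212158203125), (325.9607238769531, 129.1826629638672), 86.31165313720703)
 red ((577.9764404296875, -57.658050537109375), (22.816761016845703, 77.237136840
[... 1327 characters left out ...]
4375), 14.567020416259766) 8.225422148471598
stor ((531.8087768554688, -198.81639099121094), (335.6950988769531, 124.58509826660156), 73.9446792602539)
 red ((576.989501953125, -56.09347915649414), (24.500513076782227, 77.91596984863281), 87.43648529052734) 243
c 169 ((577.0401000976562, -114.23023223876953), 23.872840881347656) [ 576.9 -112.8  102.7] 102.90006981350673
m 155 ((569.8418579101562, -185.82615661621094), 23.06545639038086) [ 570.5 -183.6  102.6] 102.77610297030701
y 139 ((561.284423828125, -258.5323181152344), 22.211931228637695) [ 561.3 -255.6  102.6] 102.93049497897157
k 123 ((562.7893676757812, -331.6813049316406), 23.09438705444336) [ 562.  -328.2  102.7] 103.09905460260401
```

Emit:
arm_command(
  commands="21.7 -34.8 0 -4 0.75;21.7 -34.8 0 -4 0.75;21.7 -34.8 0 -4 0.75;21.7 -34.8 0 -4 0.75;21.7 -34.8 0 -4 0.75;21.7 -34.8 0 -4 0.75;21.7 -34.8 0 -4 0.75;21.7 -34.8 0 -4 0.75;21.7 -34.8 0 -4 0.75;21.7 -34.8 0 -4 0.75;21.7 -34.8 0 -4 0.75;21.7 -34.8 0 -4 0.75;21.7 -34.8 0 -4 0.75;21.7 -34.8 0 -4 0.75;21.7 -34.8 0 -4 0.75;21.7 -34.8 0 -4 0.75;21.7 -34.8 0 -4 0.75;21.7 -34.8 0 -4 0.75;21.7 -34.8 0 -4 0.75;21.7 -34.8 0 -3.2 0.75",
  newtons=40,
)

```text
time: 3.7
position: [578.3, -114.7, 231.4]
eef_rot: [3.141, 0.0, 1.515]
ft_force: [0.7, 0.9, 1.0]
grip_width: 63.9
grip_force: 0.0
```

Emit:
arm_command(
  commands="0 0 -35 0 0.75;0 0 -35 0 0.75;0 0 -35 0 0.75;0 0 -35 0 0.75;0 0 -25 0 0.75;0 0 -15 0 0.75;0 0 -4 0 0.75;0 0 0 0 0.75;0 0 0 0 0.75",
)

```text
time: 4.82
position: [578.4, -113.8, 48.5]
eef_rot: [3.14, 0.001, 1.517]
ft_force: [0.1, 0.7, -0.0]
grip_width: 64.0
grip_force: 0.0
```

Run:
```python
from h import *
a=env.read_camera("top")["pixels"][150:270,320:540]; b=env.read_camera("side")["pixels"][110:260,260:440]
a=cv2.resize(a,(550,300));b=cv2.resize(b,(360,300))
cv2.imwrite("pics/g1.png",np.vstack([a,np.hstack([b,np.zeros((300,190,3),np.uint8)])])[:,:,::-1])
```

```text
(no output)
```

View pics/g1.png

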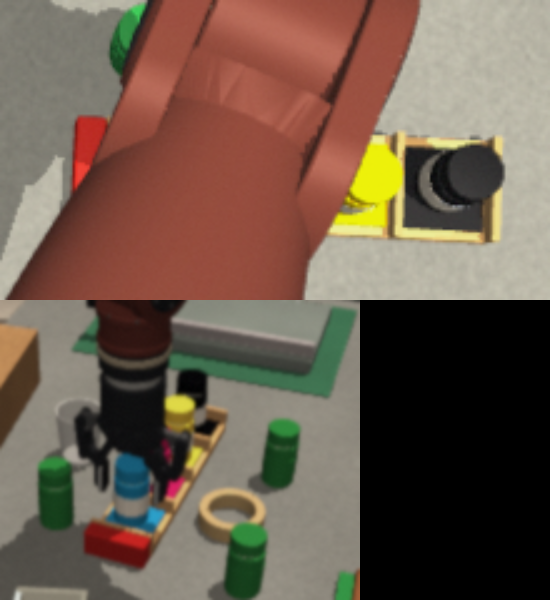

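The fingers stand on either side of the cyan jar (side crop, around (130,490)), and nothing touches its neighbours. I'll close and lift.

Emit:
arm_command(
  commands="0 0 0 0 0.3;0 0 0 0 0.3;0 0 0 0 0.3;0 0 0 0 0.3;0 0 5 0 0.3;0 0 15 0 0.3;0 0 30 0 0.3;0 0 35 0 0.3;0 0 30 0 0.3",
)

```text
time: 6.05
position: [577.9, -113.5, 164.7]
eef_rot: [3.14, 0.0, 1.518]
ft_force: [0.6, 0.7, -1.0]
grip_width: 43.0
grip_force: 40.9
```

Emit:
arm_command(
  commands="1.8 12 0 1.3 0.3;3.8 25.4 0 2.3 0.3;3.8 25.4 0 2.3 0.3;3.8 25.4 0 2.3 0.3;3.8 25.4 0 2.3 0.3;3.8 25.4 0 2.3 0.3;3.8 25.4 0 2.3 0.3;3.8 25.4 0 2.3 0.3;2 13.3 0 1.1 0.3;0 0 0 0 0.3;0 0 0 0 0.3",
)

```text
time: 7.42
position: [607.9, 89.1, 162.0]
eef_rot: [-3.141, 0.0, 1.84]
ft_force: [-0.5, -0.2, -2.1]
grip_width: 43.0
grip_force: 40.9
```

Emit:
arm_command(
  commands="0 0 -20 0 0.3;0 0 -30 0 0.3;0 0 -30 0 0.3;0 0 -20 0 0.3;0 0 -12 0 0.3;0 0 -7 0 0.3;0 0 -3 0 0.3;0 0 0 0 0.3;0 0 0 0 0.3",
)

```text
time: 8.55
position: [608.6, 89.7, 41.1]
eef_rot: [3.14, 0.0, 1.84]
ft_force: [0.3, 0.3, -1.2]
grip_width: 43.4
grip_force: 41.0
```

Emit:
arm_command(
  commands="0 0 -1.5 0 0.3;0 0 -1 0 0.3;0 0 -1 0 0.3;0 0 0 0 0.3",
)

```text
time: 9.05
position: [608.1, 89.7, 37.0]
eef_rot: [3.141, 0.0, 1.84]
ft_force: [-1.6, -0.6, 0.9]
grip_width: 42.9
grip_force: 41.1
```

Run:
```python
from h import *
b=env.read_camera("side")["pixels"][150:400,200:380]
cv2.imwrite("pics/p1.png",cv2.resize(b,(432,600))[:,:,::-1])
```

```text
(no output)
```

View pics/p1.png

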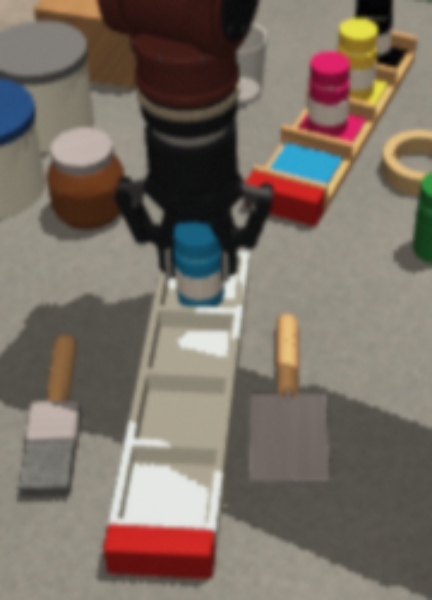

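The cyan jar (crop (198,265)) is inside the farthest well and the force has just turned to contact, so I'll release it.

Emit:
arm_command(
  commands="0 0 0 0 0.5;0 0 0 0 0.6;0 0 0 0 0.75;0 0 0 0 0.75;0 0 10 0 0.75;0 0 30 0 0.75;0 0 40 0 0.75;0 0 40 0 0.75;-3 -23 0 -1.5 0.75;-4 -30 0 -2 0.75;-4 -30 0 -2.1 0.75;-4 -30 0 -2.1 0.75;-4 -30 0 -2.1 0.75;-4 -30 0 -2.1 0.75;-4 -30 0 -2.1 0.75;-4 -30 0 -2.1 0.75;-4 -30 0 -2.1 0.75;-1.3 -11 0 -0.3 0.75;0 0 0 0 0.75;0 0 0 0 0.75",
)

```text
time: 11.6
position: [571.9, -183.4, 157.0]
eef_rot: [3.141, -0.0, 1.519]
ft_force: [-0.1, -0.6, 1.2]
grip_width: 64.0
grip_force: 0.0
```

Emit:
arm_command(
  commands="0 -1 -20 0 0.75;0 0 -30 0 0.75;0 0 -30 0 0.75;0 0 -18 0 0.75;0 0 -8 0 0.75;0 0 -3 0 0.75;0 0 0 0 0.75;0 0 0 0 0.3;0 0 0 0 0.3;0 0 0 0 0.3;0 0 0 0 0.3;0 0 5 0 0.3;0 0 15 0 0.3;0 0 30 0 0.3;0 0 35 0 0.3;0 0 30 0 0.3;0 0 0 0 0.3;0 0 0 0 0.3",
)

```text
time: 13.85
position: [571.5, -185.2, 162.2]
eef_rot: [-3.141, -0.0, 1.518]
ft_force: [0.1, 0.3, -1.8]
grip_width: 42.8
grip_force: 40.9
```

Run:
```python
from h import *
r,X=cloud("top"); x,y,z=np.moveaxis(X,-1,0)
m=(abs(x-608)<45)&(abs(y-90)<45)&(z>85)&(z<100);p=X[m];print(m.sum(),p.mean(0),p[:,2].std())
a=r["pixels"][120:300,120:540]; b=env.read_camera("side")["pixels"][110:400,220:440]
a=cv2.resize(a,(700,300));b=cv2.resize(b,(228,300))
cv2.imwrite("pics/g2.png",np.vstack([a,np.hstack([b,np.zeros((300,472,3),np.uint8)])])[:,:,::-1])
```

```text
412 [609.88269074  88.48503821  91.37646873] 1.9487055230512111
```

View pics/g2.png

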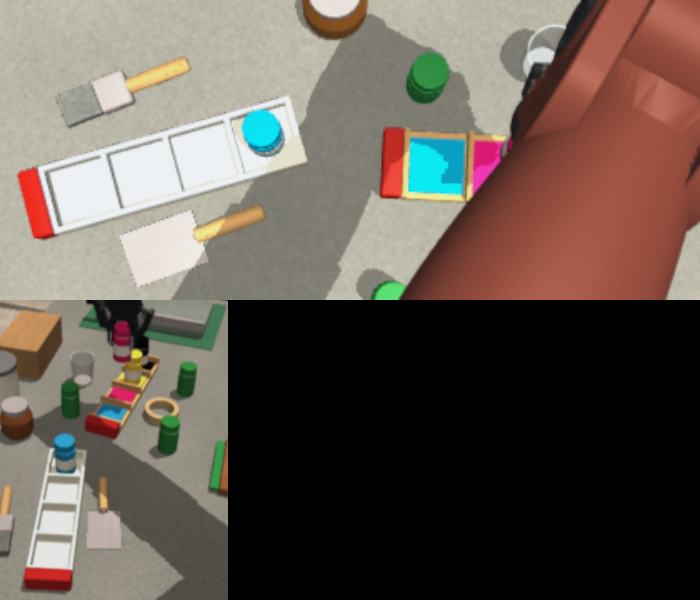

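The top view (upper crop) shows the cyan jar standing in the far well at (262,132). The magenta jar is lifted and upright at (122,343) in the lower crop.

Emit:
arm_command(
  commands="0.5 12 0 0.5 0.3;1.5 30 0 1.6 0.3;1.5 30 0 1.6 0.3;1.5 30 0 1.6 0.3;1.5 30 0 1.6 0.3;1.5 30 0 1.6 0.3;1.5 30 0 1.6 0.3;1.5 30 0 1.6 0.3;1.5 30 0 1.6 0.3;1.5 30 0 1.6 0.3;1.5 30 0 1.6 0.3;1.5 20 0 1.6 0.3;0.3 14 0 0.5 0.3;0 0 0 0 0.3;0 0 0 0 0.3",
)

```text
time: 15.82
position: [589.1, 160.0, 162.8]
eef_rot: [-3.142, 0.0, 1.841]
ft_force: [0.3, -0.3, -1.9]
grip_width: 42.8
grip_force: 40.9
```

Emit:
arm_command(
  commands="0 1 -20 0 0.3;0 0 -30 0 0.3;0 0 -30 0 0.3;0 0 -20 0 0.3;0 0 -12 0 0.3;0 0 -7 0 0.3;0 0 -3 0 0.3;0 0 -1 0 0.3;0 0 -1 0 0.3;0 0 0 0 0.3",
)

```text
time: 17.08
position: [589.3, 161.7, 39.1]
eef_rot: [3.141, 0.0, 1.842]
ft_force: [0.3, -0.1, -1.5]
grip_width: 42.9
grip_force: 40.9
```

Emit:
arm_command(
  commands="0 0 -1 0 0.3;0 0 -1 0 0.3;0 0 0 0 0.3",
)

```text
time: 17.45
position: [589.3, 161.7, 38.0]
eef_rot: [3.141, 0.0, 1.842]
ft_force: [-4.2, -0.6, 7.2]
grip_width: 42.6
grip_force: 41.7
```

Emit:
arm_command(
  commands="0 0 0 0 0.5;0 0 0 0 0.6;0 0 0 0 0.75;0 0 0 0 0.75;0 0 10 0 0.75;0 0 30 0 0.75;0 0 40 0 0.75;0 0 40 0 0.75;-2.2 -25 0 -1.5 0.75;-2.2 -37 0 -1.5 0.75;-2.2 -37 0 -1.6 0.75;-2.2 -37 0 -1.6 0.75;-2.2 -37 0 -1.6 0.75;-2.2 -37 0 -1.6 0.75;-2.2 -37 0 -1.6 0.75;-2.2 -37 0 -1.5 0.75;-2.2 -37 0 -1.5 0.75;-2.2 -37 0 -1.5 0.75;-2.2 -37 0 -1.5 0.75;-2.2 -24 0 -1.5 0.75",
)

```text
time: 19.95
position: [562.5, -259.0, 157.4]
eef_rot: [3.141, 0.0, 1.517]
ft_force: [0.2, -0.5, -0.5]
grip_width: 63.9
grip_force: 0.0
```

Emit:
arm_command(
  commands="0 0 -20 0 0.75;0 0 0 0 0.75;0 0 0 0 0.75",
)

```text
time: 20.32
position: [562.7, -256.1, 136.7]
eef_rot: [-3.141, -0.001, 1.521]
ft_force: [0.5, 0.8, -0.1]
grip_width: 64.0
grip_force: 0.0
```

Emit:
arm_command(
  commands="0 0 -20 0 0.75;0 0 -30 0 0.75;0 0 -22 0 0.75;0 0 -12 0 0.75;0 0 -5 0 0.75;0 0 0 0 0.75;0 0 0 0 0.3;0 0 0 0 0.3;0 0 0 0 0.3;0 0 0 0 0.3;0 0 5 0 0.3;0 0 15 0 0.3;0 0 30 0 0.3;0 0 35 0 0.3;0 0 30 0 0.3;0 0 0 0 0.3;0 0 0 0 0.3",
)

```text
time: 22.45
position: [562.4, -257.1, 162.0]
eef_rot: [-3.141, -0.001, 1.519]
ft_force: [0.2, -0.5, -2.4]
grip_width: 42.8
grip_force: 40.9
```

Run:
```python
from h import *
r,X=cloud("top"); x,y,z=np.moveaxis(X,-1,0)
for c in((608,90),(589,161)):
    m=(abs(x-c[0])<40)&(abs(y-c[1])<35)&(z>85)&(z<100);p=X[m];print(m.sum(),p.mean(0))
```

```text
410 [609.93500269  88.50997632  91.46073982]
411 [590.87066443 160.92185995  91.6005329 ]
```

Emit:
arm_command(
  commands="0.4 20 0 1.2 0.3;0.4 35 0 1.2 0.3;0.4 35 0 1.2 0.3;0.4 35 0 1.2 0.3;0.4 35 0 1.2 0.3;0.4 35 0 1.2 0.3;0.4 35 0 1.3 0.3;0.4 35 0 1.3 0.3;0.4 35 0 1.3 0.3;0.5 35 0 1.3 0.3;0.5 35 0 1.2 0.3;0.5 35 0 1.2 0.3;0.5 35 0 1.2 0.3;0.5 35 0 1.2 0.3;0.5 14 0 1.2 0.3;0 0 0 0 0.3;0 0 0 0 0.3",
)

```text
time: 24.62
position: [569.1, 230.9, 162.6]
eef_rot: [-3.141, 0.0, 1.84]
ft_force: [0.7, 0.2, -1.4]
grip_width: 42.6
grip_force: 41.0
```

Emit:
arm_command(
  commands="0 1 -20 0 0.3;0 0 -30 0 0.3;0 0 -30 0 0.3;0 0 -20 0 0.3;0 0 -12 0 0.3;0 0 -7 0 0.3;0 0 -3 0 0.3;0 0 -1 0 0.3;0 0 -1 0 0.3;0 0 -1 0 0.3;0 0 0 0 0.3",
)

```text
time: 26.0
position: [569.5, 232.7, 38.1]
eef_rot: [3.141, 0.0, 1.84]
ft_force: [0.3, 0.7, -0.0]
grip_width: 43.0
grip_force: 41.0
```

Emit:
arm_command(
  commands="0 0 -1 0 0.3;0 0 0 0 0.3",
)

```text
time: 26.25
position: [569.5, 232.7, 38.0]
eef_rot: [3.141, 0.0, 1.841]
ft_force: [-3.9, -1.5, 7.9]
grip_width: 43.0
grip_force: 41.8
```

Emit:
arm_command(
  commands="0 0 0 0 0.5;0 0 0 0 0.6;0 0 0 0 0.75;0 0 0 0 0.75;0 0 10 0 0.75;0 0 30 0 0.75;0 0 40 0 0.75;0 0 40 0 0.75;-0.4 -25 0 -1.2 0.75;-0.4 -37 0 -1.2 0.75;-0.4 -37 0 -1.2 0.75;-0.4 -37 0 -1.2 0.75;-0.4 -37 0 -1.2 0.75;-0.4 -37 0 -1.2 0.75;-0.4 -37 0 -1.2 0.75;-0.4 -37 0 -1.2 0.75;-0.4 -37 0 -1.2 0.75;-0.4 -37 0 -1.2 0.75;-0.4 -37 0 -1.2 0.75;-0.4 -37 0 -1.2 0.75",
)

```text
time: 28.75
position: [564.5, -200.6, 157.7]
eef_rot: [3.141, 0.0, 1.588]
ft_force: [0.2, 0.4, 0.3]
grip_width: 63.7
grip_force: 0.0
```

Emit:
arm_command(
  commands="-0.4 -37 0 -1.2 0.75;-0.4 -37 0 -1.2 0.75;-0.1 -37 0 -1.2 0.75;0 -18 0 -0.5 0.75;0 0 0 0 0.75;0 0 0 0 0.75",
)

```text
time: 29.5
position: [563.8, -327.1, 157.0]
eef_rot: [-3.142, -0.0, 1.519]
ft_force: [0.4, 0.3, -0.8]
grip_width: 64.0
grip_force: 0.0
```

Next is the black jar at (563.5,-329.5), which needs another -2.5 mm in y.

Emit:
arm_command(
  commands="0 -2.5 -20 0 0.75;0 0 -30 0 0.75;0 0 -30 0 0.75;0 0 -18 0 0.75;0 0 -8 0 0.75;0 0 -3 0 0.75;0 0 0 0 0.75;0 0 0 0 0.3;0 0 0 0 0.3;0 0 0 0 0.3;0 0 0 0 0.3;0 0 5 0 0.3;0 0 15 0 0.3;0 0 30 0 0.3;0 0 35 0 0.3;0 0 30 0 0.3;0 0 0 0 0.3;0 0 0 0 0.3",
)

```text
time: 31.75
position: [563.3, -330.6, 162.0]
eef_rot: [-3.141, -0.001, 1.517]
ft_force: [-0.1, 0.2, -1.6]
grip_width: 42.8
grip_force: 41.1
```

Emit:
arm_command(
  commands="-0.8 20 0 1 0.3;-0.8 37 0 1 0.3;-0.8 37 0 1 0.3;-0.8 37 0 1 0.3;-0.8 37 0 1 0.3;-0.8 37 0 1 0.3;-0.8 37 0 1 0.3;-0.8 37 0 1 0.3;-0.8 37 0 1 0.3;-0.8 37 0 1.1 0.3;-0.8 37 0 1.1 0.3;-0.8 37 0 1.1 0.3;-0.8 37 0 1.1 0.3;-0.8 37 0 1.1 0.3;-0.8 37 0 1 0.3;-0.8 37 0 1 0.3;-0.8 37 0 1 0.3;-0.6 21 0 1 0.3;0 0 0 0 0.3;0 0 0 0 0.3",
)

```text
time: 34.25
position: [549.3, 301.3, 162.3]
eef_rot: [-3.141, 0.0, 1.84]
ft_force: [0.1, -0.2, -2.0]
grip_width: 42.6
grip_force: 41.2
```

Emit:
arm_command(
  commands="0 2 -20 0 0.3;0 0 -30 0 0.3;0 0 -30 0 0.3;0 0 -20 0 0.3;0 0 -12 0 0.3;0 0 -7 0 0.3;0 0 -3 0 0.3;0 0 -1 0 0.3;0 0 -1 0 0.3;0 0 -1 0 0.3;0 0 0 0 0.3",
)

```text
time: 35.62
position: [549.6, 304.3, 38.0]
eef_rot: [3.141, 0.0, 1.84]
ft_force: [0.3, 0.5, -1.3]
grip_width: 42.9
grip_force: 41.1
```

Emit:
arm_command(
  commands="0 0 -0.5 0 0.3;0 0 0 0 0.3",
)

```text
time: 35.88
position: [549.6, 304.3, 38.0]
eef_rot: [3.141, 0.0, 1.84]
ft_force: [-1.7, -0.4, 5.4]
grip_width: 42.7
grip_force: 41.8
```

Contact, so I'll release, rise and move clear to check.

Emit:
arm_command(
  commands="0 0 0 0 0.5;0 0 0 0 0.6;0 0 0 0 0.75;0 0 0 0 0.75;0 0 10 0 0.75;0 0 30 0 0.75;0 0 40 0 0.75;0 0 40 0 0.75;0 -30 20 0 0.75;0 -37 20 0 0.75;0 -37 0 0 0.75;0 -37 0 0 0.75;0 -37 0 0 0.75;0 -37 0 0 0.75;0 -37 0 0 0.75;0 -37 0 0 0.75;0 -37 0 0 0.75;0 -37 0 0 0.75;0 -20 0 0 0.75;0 0 0 0 0.75",
)

```text
time: 38.38
position: [549.4, -79.6, 197.7]
eef_rot: [3.141, 0.0, 1.839]
ft_force: [0.2, 0.5, -0.0]
grip_width: 64.0
grip_force: 0.0
```

Run:
```python
from h import *
r,X=cloud("top"); x,y,z=np.moveaxis(X,-1,0)
for c in((608,90),(589,161),(569,232),(549,304)):
    m=(abs(x-c[0])<40)&(abs(y-c[1])<35)&(z>85)&(z<100);p=X[m];print(m.sum(),p.mean(0))
b=env.read_camera("side")["pixels"][100:400,180:440]
a=cv2.resize(r["pixels"][120:300,100:400],(500,300));b=cv2.resize(b,(260,300))
cv2.imwrite("pics/end.png",np.hstack([a,b])[:,:,::-1])
```

```text
412 [609.79322953  88.46330255  91.54878394]
409 [590.81846322 161.00150219  91.52581394]
419 [570.85754133 231.51229636  91.26932995]
421 [550.76591026 303.3302174   91.6341071 ]
```

View pics/end.png

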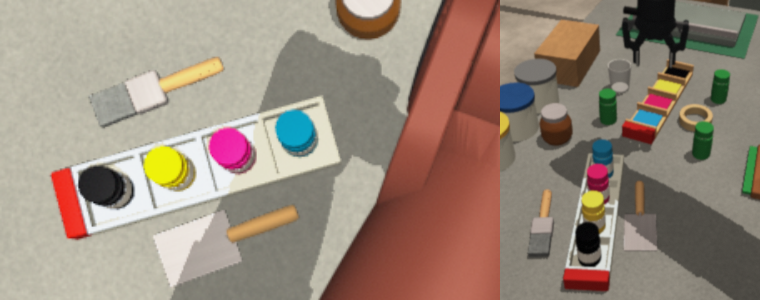

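All four jars stand upright in the press rack: black next to the red block at (103,186), then yellow, magenta, and cyan farthest at (296,132). Their cap tops are level at about 91.5 mm.

```bash
python3 -c "
from bench import env
print(env.job_done())"
```

```text
the job is handed in; nothing more can be done
None
```

All four jars stand upright in the press rack in reversed order (from the red block: black, yellow, magenta, cyan), checked in a final picture, and I handed the job in at about 38 s.

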